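# Try the locating plungers of a weld fixture and reject the seized one

## Task

Push the pin of each of the three plunger cartridges in the weld fixture down through its stroke. Leave those that slide freely standing in their holes with the pin fully home, and put the one that sticks partway into the empty metal tray; the solid stub without a pin stays in its hole.

Things in the scene. Friction and masses are not known exactly. Their poses are not given: they have to be found in the camera images.
- plunger_a: one of three look-alike plunger cartridges, in random order: dark steel barrel 32 mm in diameter, 75 mm tall, about 0.3 kg, with a bright sliding pin out of its top. Stands upright and loose in a hole of the fixture, 50 mm clear of the block; can be gripped by the barrel and lifted straight out. Origin: centre of the barrel's underside; z up along the barrel, its top at z = 75 mm.
- plunger_b: one of three look-alike plunger cartridges, in random order: dark steel barrel 32 mm in diameter, 75 mm tall, about 0.3 kg, with a bright sliding pin out of its top. Stands upright and loose in a hole of the fixture, 50 mm clear of the block; can be gripped by the barrel and lifted straight out. Origin: centre of the barrel's underside; z up along the barrel, its top at z = 75 mm.
- plunger_c: one of three look-alike plunger cartridges, in random order: dark steel barrel 32 mm in diameter, 75 mm tall, about 0.3 kg, with a bright sliding pin out of its top. Stands upright and loose in a hole of the fixture, 50 mm clear of the block; can be gripped by the barrel and lifted straight out. Origin: centre of the barrel's underside; z up along the barrel, its top at z = 75 mm.
- pin_a (a joint): how far pin a is pushed down, m: 0 fully out, 0.024 fully home. 12 mm rod with a flat head 24 mm wide, 6 mm thick; head top is 31 mm above the barrel's top at 0, 7 mm when home. No spring: stays where left. A push of 4 to 7 N slides a pin; one of the three is seized and stops dead about 8 mm down however hard it is pushed.
- pin_b (a joint): how far pin b is pushed down, m: 0 fully out, 0.024 fully home. 12 mm rod with a flat head 24 mm wide, 6 mm thick; head top is 31 mm above the barrel's top at 0, 7 mm when home. No spring: stays where left. A push of 4 to 7 N slides a pin; one of the three is seized and stops dead about 8 mm down however hard it is pushed.
- pin_c (a joint): how far pin c is pushed down, m: 0 fully out, 0.024 fully home. 12 mm rod with a flat head 24 mm wide, 6 mm thick; head top is 31 mm above the barrel's top at 0, 7 mm when home. No spring: stays where left. A push of 4 to 7 N slides a pin; one of the three is seized and stops dead about 8 mm down however hard it is pushed.
- fixture: steel block, 100 x 350 x 35 mm, fixed on the bench. In its top four round holes, 39 mm wide and 25 mm deep, in one straight row along its length (y), at y = -127.5, -42.5, 42.5 and 127.5 mm, holding the three plungers and the stub. Origin: centre of its underside; z up.
- stub: solid dark steel stub, 32 mm in diameter and 75 mm tall with a bevelled top and no pin, standing in the fourth hole of the same block. Origin: centre of its underside; z up.
- tray: empty square open tray of bare sheet metal, 160 x 160 mm, 45 mm high, walls and floor about 4 mm thick, fixed on the bench to the left of the fixture. Origin: centre of its underside, on the bench; x and y along its sides, z up.
Not all that is in view belongs to the job. Leave any brown, pink or yellow look-alike of the plunger_a alone.

How it is judged:
By the outcome, as a careful person would: the job done as asked, in the order asked, and still so for the second after the job is handed in, with the robot touching nothing.
It also fails if it takes over 48 s, if anything falls off the work surface, if the arm or the gripper's body presses on something with over 40 N, if the wrist force passes 120 N, or if a joint passes its speed limit or range.

## Robot

A 7-joint arm with a two-finger parallel gripper is mounted at the origin on the work surface. World frame = base frame: x ahead of the robot, y to its left, z up, the work surface at z = 0. Lengths are in m, angles in rad, forces in N, time in s.
With the tool pointing down it reaches from about 0.4 to 0.85 m from the base axis. Payload 10.4 kg.
Tool frame: the origin (TCP) lies midway between the tips of the shut fingers; the grasp point (between the pads) lies 19 mm behind it; z points along the fingers, y is the line along which they close (so a half turn about z gives the same grasp; the last joint's range is limited). The gripper opens to 87 mm and grips with 3 to 60 N. Pads are 19 mm wide; open, the fingers measure 117 mm over their backs; the gripper's body (75 mm by 190 mm) begins 51 mm behind the grasp point.
Start: joints at [1.256, 0.332, -0.065, 1.46, 0.022, 1.35, -0.088], TCP at [0.18, -0.599, 0.223] pointing down, gripper open.
Joint ranges: [-2.6, 2.6], [-0.5, 2.12], [-1.47, 1.34], [0.16, 2.42], [-1.27, 4.41], [0.06, 2.06], [-2.6, 2.6]. Speed limits (rad/s): [2.22, 2.22, 2.79, 2.79, 3.14, 3.14, 3.14].

## Interface

Orientations are given as a unit quaternion [x, y, z, w].
In Python, from bench import r gives the robot as it stands.
- The arm moves only by the tool arm_command, never from a script. Its arguments are lists of equal length, an entry for each row: "xyz": the shift along the world's x, y, z in m, a list of three; "rot": the turn, a rotation vector about the world's x, y, z in rad, a list of three. In form: {"xyz": [[tx, ty, tz], ...], "rot": [[ax, ay, az], ...]}. A call has 1 to 20 rows; each row is the pose to reach, as a shift and turn from the pose commanded when the call began; what a row does not reach only later rows make up. A row lasts 1/12 s, in which the tool goes at most 41.7 mm and 7.16 degrees, less where a joint would pass 70% of its speed; a pose out of reach is approached as far as the arm can. A call with a gripper value outside its range is refused whole. "grip" is the opening, from 0 (shut) to 1 (fully open), set as the call begins (left out, the last holds). The fingers move at their own pace and stop on an object; "squeeze" is the grip in N (left out, the last holds). Time passes only in rows, so rows that repeat a pose let the fingers close. It gives the time, the measured TCP pose, the force, the opening and the grip force at its end, in the units of the state.
- r.read_state(): the state, without advancing time (a new reading comes with each control period).
- r.camera(name): name is "side" or "top"; returns the picture (400x640x3 uint8, red, green, blue); there is no depth.
- r.camera_model(name): a dict with "fx", "fy", "cx", "cy" (pixels), "k1" (the pictures are not rectified: a ray, as slopes to the right and down, at radius r is drawn at 1 + k1 r^2 times it, then the intrinsics apply), "T" (4x4, takes a point from camera to world coordinates). Camera axes: x right, y up, looking along -z (the intrinsics and any distortion apply to the point x, -y, -z); pixel columns grow to the right and rows downward; lengths in m; the calibration is good to about 2 mm. A picture is of the moment at which its call begins. camera_model takes no time and is no camera call.
- r.close_job(): hands the job in; it is judged then, once.
Trained networks look in the newest picture that a camera, given by its name, has taken for a name from the list of things; names that differ only in an ending like _2 or _b are one class to them, and where a whole thing is asked for, a point or a joint stands for the part that bears it (a point fixed in the world has none). Each returns a list of dicts, best first, with "conf" (0 to 1); they miss things now and then, are a little off and sometimes report something else, mostly with a low value. They report only what shows in the picture. A call takes as long as a camera call. They do not tell look-alikes from the thing itself.
- r.look_for(label, camera): "at" ([x, y, z] in m, in the coordinates of the camera as it stood for that picture, good to about 4 mm: the middle of the surface that is visible of it).
- r.spot_point(label, camera): "at" ([x, y, z] in m, in the coordinates of the camera as it stood for that picture, good to about 4 mm: a listed point, or the origin of a listed thing).
The state is a dict: "time": time; "joint_positions": joint angles; "joint_vel": joint speeds; "joint_torque": joint torques, N m; "ee_pos": TCP position; "eef_rot": TCP orientation; "ft_force": force on the tool from outside, world axes, zero at the start; "torque": the same for the moment, N m; "width": finger opening in m; "grip_force": force on a finger pad.
Only numpy, scipy, OpenCV 4.12 (cv2) and the standard library are available. Lean on these libraries where they do the work, as an engineer would, in place of code of your own. Each camera call takes 0.05 s, during which the arm holds its last target. There are 200 camera calls.

## Working session

There is one attempt and no reset: what is moved stays moved. The work goes in short steps, Python scripts to look and compute and a tool call to move; the robot and the scene stay as the last step left them, time stands still between calls to the robot, and variables do not carry over. Pictures are saved under pics/ and viewed, at most 10 in all, crops included, and the job is handed in when it is done.

Besides the shell and the picture viewer there is one more tool, called after "Request:" by a JSON object that holds its "op" and its "data", one argument or row to a line. arm_command: Moves the arm, as the interface text tells. Its arguments: {"type":"object","properties":{"xyz":{"type":"array"},"rot":{"type":"array"},"grip":{"type":"number"},"squeeze":{"type":"number"}},"required":["xyz","rot"]}

```bash
mkdir -p pics
cat > h.py <<'E'
from bench import r
import numpy as np, cv2
def w(cam,p):
    T=np.array(r.camera_model(cam)["T"]); return (T@np.r_[p,1])[:3]
def px(cam,P):
    m=r.camera_model(cam); T=np.array(m["T"]); p=(np.linalg.inv(T)@np.r_[P,1])[:3]
    s=np.array([p[0],-p[1]])/-p[2]; s=s*(1+m["k1"]*(s@s)); return np.array([m["fx"]*s[0]+m["cx"],m["fy"]*s[1]+m["cy"]])
def ray(cam,uv,z):
    m=r.camera_model(cam); T=np.array(m["T"]); d=np.array([(uv[0]-m["cx"])/m["fx"],(uv[1]-m["cy"])/m["fy"]]); s=d.copy()
    for _ in range(20): s=d/(1+m["k1"]*(s@s))
    v=T[:3,:3]@np.array([s[0],-s[1],-1]); o=T[:3,3]; return o+v*(z-o[2])/v[2]
def save(cam,n): cv2.imwrite(f"pics/{n}.png",r.camera(cam)[:,:,::-1])
E
python3 - <<'E'
from h import *
np.set_printoptions(precision=4,suppress=True)
for c in("top","side"):
    save(c,c+"0"); print(c,r.camera_model(c)["T"])
    for l in("plunger_a","stub","fixture","tray"):
        for d in r.spot_point(l,c):
            P=w(c,d["at"]); print(c,l,round(d["conf"],2),P,px(c,P).round())
s=r.read_state(); print(s["time"],s["ee_pos"],s["eef_rot"],s["ft_force"],s["width"])
E
```

```text
top [[-0.0283  0.9938 -0.1072  0.4572]
 [-0.9991 -0.0247  0.0344  0.0316]
 [ 0.0315  0.1081  0.9936  0.804 ]
 [ 0.      0.      0.      1.    ]]
top plunger_a 0.81 [ 0.5479 -0.1736  0.0105] [402. 199.]
top plunger_a 0.74 [ 0.5136 -0.2744  0.0023] [450. 214.]
top plunger_a 0.67 [ 0.5497 -0.0977  0.0096] [366. 199.]
top plunger_a 0.66 [ 0.4106 -0.1787 -0.0018] [407. 265.]
top plunger_a 0.61 [ 0.6534 -0.1989  0.0014] [410. 150.]
top plunger_a 0.59 [ 0.6543 -0.1117  0.0006] [370. 151.]
top stub 0.73 [0.549  0.0779 0.0083] [281. 201.]
top fixture 0.61 [ 0.5499 -0.0512  0.0011] [343. 200.]
top tray 0.91 [0.4591 0.2749 0.0027] [186. 248.]
side [[-0.6814  0.5477 -0.4855  0.1109]
 [-0.7318 -0.5017  0.4612  0.3941]
 [ 0.009   0.6696  0.7426  0.7244]
 [ 0.      0.      0.      1.    ]]
side plunger_a 0.98 [ 0.509  -0.2786  0.0015] [412. 167.]
side plunger_a 0.86 [ 0.6513 -0.1125  0.0038] [326. 168.]
side plunger_a 0.84 [ 0.5504 -0.0063  0.0121] [322. 210.]
side plunger_a 0.72 [ 0.4072 -0.1777 -0.0025] [418. 211.]
side plunger_a 0.71 [ 0.5514 -0.1791  0.0111] [374. 174.]
side plunger_a 0.62 [ 0.5495 -0.0913  0.0108] [349. 192.]
side plunger_a 0.58 [ 0.6489 -0.1964 -0.0024] [350. 155.]
side stub 0.81 [0.5434 0.0771 0.011 ] [296. 232.]
side fixture 0.55 [ 0.5458 -0.0485  0.001 ] [337. 205.]
side tray 0.57 [ 0.4611  0.2723 -0.0032] [246. 318.]
0.5 [ 0.1798 -0.5986  0.2225] [ 0.9894  0.1454 -0.      0.    ] [ 0.1141 -0.0492 -0.1623] 0.08731513877473479
```

View pics/top0.png

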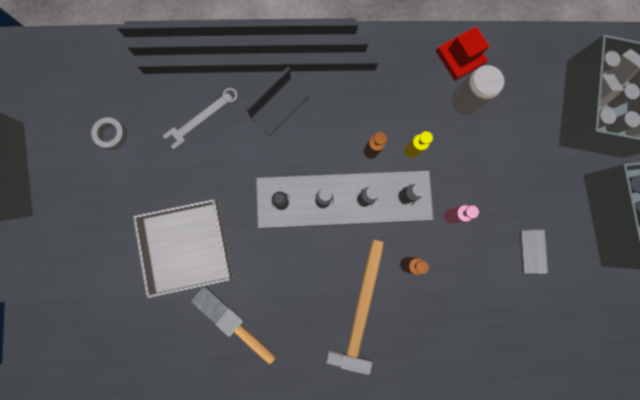

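View pics/side0.png

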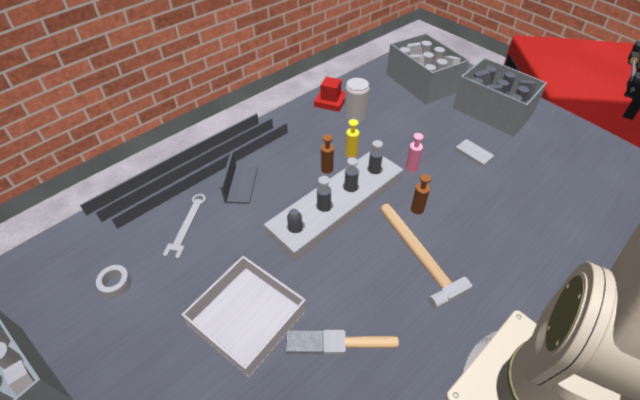

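The three dark plungers are at side pixels (322,195), (350,175) and (376,158), with the stub at (295,220). In the top view the plungers are at about (326,197), (370,195) and (413,193). The look-alikes are brown at (327,155) and (420,195), yellow at (352,140) and pink at (415,155) in the side view, and none of them is in the block. Next I check my choice in one crop with the projected head centres drawn on it.

Run:
```python
from h import *
a=cv2.imread("pics/top0.png");b=cv2.imread("pics/side0.png")
def crop(im,cam,x,y,w_,h_,s):
    o=cv2.resize(im[y:y+h_,x:x+w_],None,fx=s,fy=s,interpolation=cv2.INTER_CUBIC)
    for Y in(-.0075,-.0925,-.1775):
        p=px(cam,[.549,Y-.0,.116]); q=((p-[x,y]+.5)*s).astype(int); cv2.drawMarker(o,tuple(map(int,q)),(0,0,255),0,10); 
        print(cam,p)
    p=px(cam,[.549,.0775,.085]); q=((p-[x,y]+.5)*s).astype(int); cv2.drawMarker(o,tuple(map(int,q)),(0,255,0),0,10)
    for X in(-.05,.05):
      for Y in(-.175,.175):
        p=px(cam,[.549+X,-.05+Y,.035]); q=((p-[x,y]+.5)*s).astype(int); cv2.drawMarker(o,tuple(map(int,q)),(255,0,0),0,10)
    return o
A=crop(a,"top",245,160,200,75,4);B=crop(b,"side",255,130,200,75*1+50,4)
cv2.imwrite("pics/c1.png",np.vstack([A,B])[:600])
```

```text
top [325.3903548  193.46437298]
top [372.48288208 192.34379091]
top [419.06990332 191.24186293]
side [323.21726294 178.45353339]
side [351.86345295 159.69598114]
side [377.99437687 142.60679571]
```

View pics/c1.png

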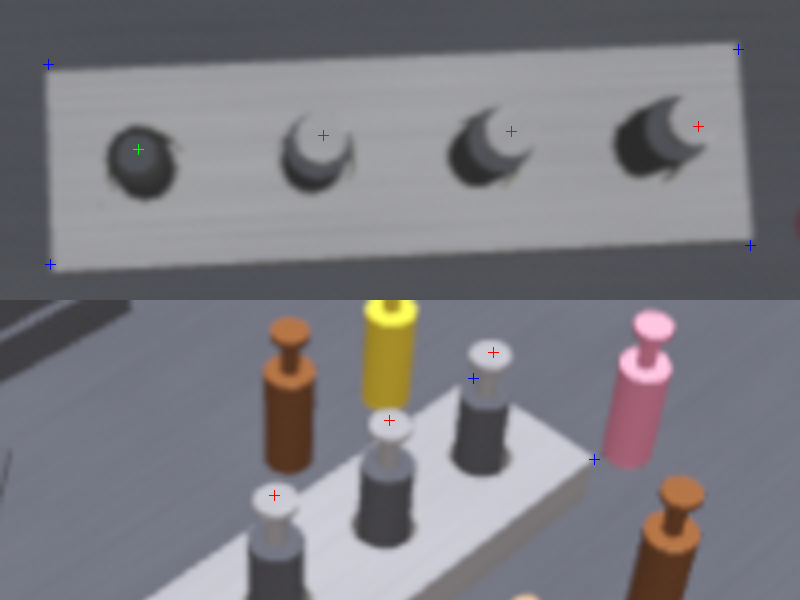

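The crop shows the four holes left to right: the stub (no pin), then three dark plungers with bright heads. The projected heads agree to about 2 mm, and the coloured look-alikes stand outside the block. I start with the rightmost plunger, fingers shut.

Request:
{"op": "arm_command", "data": {
  "xyz": [
    [0.37,0.422,-0.02],
    [0.37,0.422,-0.02],
    [0.37,0.422,-0.02],
    [0.37,0.422,-0.02],
    [0.37,0.422,-0.02],
    [0.37,0.422,-0.02],
    [0.37,0.422,-0.02],
    [0.37,0.422,-0.02],
    [0.37,0.422,-0.02],
    [0.37,0.422,-0.02],
    [0.37,0.422,-0.02],
    [0.37,0.422,-0.02],
    [0.37,0.422,-0.02],
    [0.37,0.422,-0.06],
    [0.37,0.422,-0.08],
    [0.37,0.422,-0.08],
    [0.37,0.422,-0.08],
    [0.37,0.422,-0.08]
  ],
  "rot": [
    [0,0,-0.29],
    [0,0,-0.29],
    [0,0,-0.29],
    [0,0,-0.29],
    [0,0,-0.29],
    [0,0,-0.29],
    [0,0,-0.29],
    [0,0,-0.29],
    [0,0,-0.29],
    [0,0,-0.29],
    [0,0,-0.29],
    [0,0,-0.29],
    [0,0,-0.29],
    [0,0,-0.29],
    [0,0,-0.29],
    [0,0,-0.29],
    [0,0,-0.29],
    [0,0,-0.29]
  ],
  "grip": 0
}}

```text
time: 2.0
ee_pos: [0.55, -0.1779, 0.1442]
eef_rot: [1.0, 0.0, 0.001, 0.001]
ft_force: [-0.7, 0.8, 1.6]
width: -0.0001
grip_force: 0.0
```

Request:
{"op": "arm_command", "data": {
  "xyz": [
    [0,0,-0.015],
    [0,0,-0.024],
    [0,0,-0.027],
    [0,0,-0.03],
    [0,0,-0.033],
    [0,0,-0.036],
    [0,0,-0.038],
    [0,0,-0.038],
    [0,0,-0.038]
  ],
  "rot": [
    [0,0,0],
    [0,0,0],
    [0,0,0],
    [0,0,0],
    [0,0,0],
    [0,0,0],
    [0,0,0],
    [0,0,0],
    [0,0,0]
  ]
}}

```text
time: 2.75
ee_pos: [0.5498, -0.1766, 0.1046]
eef_rot: [1.0, 0.001, 0.0, 0.0]
ft_force: [-0.0, -0.0, 1.6]
width: 0.0005
grip_force: 0.7
```

Request:
{"op": "arm_command", "data": {
  "xyz": [
    [0,0,-0.003],
    [0,0,-0.006],
    [0,0,-0.009],
    [0,0,-0.011],
    [0,0,-0.013],
    [0,0,-0.014]
  ],
  "rot": [
    [0,0,0],
    [0,0,0],
    [0,0,0],
    [0,0,0],
    [0,0,0],
    [0,0,0]
  ]
}}

```text
time: 3.25
ee_pos: [0.551, -0.1772, 0.0924]
eef_rot: [1.0, 0.001, 0.001, 0.001]
ft_force: [-4.6, -1.2, 26.1]
width: 0.0006
grip_force: 12.7
```

Plunger 3 slid fully home: it stopped firmly at z = 0.092, 26 N. On to the middle one.

Request:
{"op": "arm_command", "data": {
  "xyz": [
    [0,0,0.03],
    [0,0,0.05],
    [0,0.04,0.05],
    [-0.001,0.085,0.05],
    [-0.001,0.085,0.05],
    [-0.001,0.085,0.05],
    [-0.001,0.085,0.03],
    [-0.001,0.085,0.026],
    [-0.001,0.085,0.023],
    [-0.001,0.085,0.02],
    [-0.001,0.085,0.017],
    [-0.001,0.085,0.014],
    [-0.001,0.085,0.013],
    [-0.001,0.085,0.013]
  ],
  "rot": [
    [0,0,0],
    [0,0,0],
    [0,0,0],
    [0,0,0],
    [0,0,0],
    [0,0,0],
    [0,0,0],
    [0,0,0],
    [0,0,0],
    [0,0,0],
    [0,0,0],
    [0,0,0],
    [0,0,0],
    [0,0,0]
  ]
}}

```text
time: 4.42
ee_pos: [0.5522, -0.0925, 0.1085]
eef_rot: [1.0, 0.0, 0.004, 0.001]
ft_force: [-4.9, 0.1, 30.9]
width: 0.0007
grip_force: 15.9
```

The middle plunger stopped dead at z = 0.1085, about 8 mm down, at 31 N, so this is the seized one. I still push the third.

Request:
{"op": "arm_command", "data": {
  "xyz": [
    [0,0,0.02],
    [0,0,0.037],
    [0,0.04,0.037],
    [-0.001,0.085,0.037],
    [-0.001,0.085,0.037],
    [-0.001,0.085,0.037],
    [-0.001,0.085,0.017],
    [-0.001,0.085,0.013],
    [-0.001,0.085,0.01],
    [-0.001,0.085,0.007],
    [-0.001,0.085,0.004],
    [-0.001,0.085,0.001],
    [-0.001,0.085,0],
    [-0.001,0.085,0]
  ],
  "rot": [
    [0,0,0],
    [0,0,0],
    [0,0,0],
    [0,0,0],
    [0,0,0],
    [0,0,0],
    [0,0,0],
    [0,0,0],
    [0,0,0],
    [0,0,0],
    [0,0,0],
    [0,0,0],
    [0,0,0],
    [0,0,0]
  ]
}}

```text
time: 5.58
ee_pos: [0.5477, -0.0069, 0.1034]
eef_rot: [1.0, 0.001, -0.0, 0.0]
ft_force: [-0.2, -0.4, 0.8]
width: 0.0006
grip_force: 0.1
```

Request:
{"op": "arm_command", "data": {
  "xyz": [
    [0,0,-0.003],
    [0,0,-0.006],
    [0,0,-0.009],
    [0,0,-0.011],
    [0,0,-0.013],
    [0,0,-0.014]
  ],
  "rot": [
    [0,0,0],
    [0,0,0],
    [0,0,0],
    [0,0,0],
    [0,0,0],
    [0,0,0]
  ]
}}

```text
time: 6.08
ee_pos: [0.5499, -0.0064, 0.0922]
eef_rot: [1.0, 0.001, 0.002, 0.0]
ft_force: [-5.7, -1.1, 33.4]
width: 0.0006
grip_force: 16.7
```

That one is home too (0.092, 33 N). Now I lift over the middle plunger, open the fingers and check before grasping.

Request:
{"op": "arm_command", "data": {
  "xyz": [
    [0,0,0.03],
    [0,0,0.07],
    [0,-0.04,0.08],
    [0.001,-0.085,0.08],
    [0.001,-0.085,0.08],
    [0.001,-0.085,0.08],
    [0.001,-0.085,0.08]
  ],
  "rot": [
    [0,0,0],
    [0,0,0],
    [0,0,0],
    [0,0,0],
    [0,0,0],
    [0,0,0],
    [0,0,0]
  ],
  "grip": 0.8,
  "squeeze": 30
}}

```text
time: 6.67
ee_pos: [0.5484, -0.0914, 0.1688]
eef_rot: [1.0, 0.001, -0.001, -0.0]
ft_force: [-0.6, 1.1, 0.6]
width: 0.0389
grip_force: 0.0
```

Run:
```python
from h import *
np.set_printoptions(precision=4,suppress=True)
im=r.camera("side")[:,:,::-1]
cv2.imwrite("pics/s1.png",cv2.resize(np.ascontiguousarray(im[120:270,240:440]),None,fx=4,fy=4,interpolation=cv2.INTER_CUBIC))
for d in r.spot_point("plunger_a","side"): print(round(d["conf"],2),w("side",d["at"]))
s=r.read_state(); print(s["time"],s["ee_pos"],s["width"],s["ft_force"])
```

```text
0.95 [ 0.5086 -0.2778  0.0051]
0.8 [ 0.6496 -0.1118 -0.0011]
0.77 [ 0.547  -0.0919  0.0141]
0.71 [ 0.552  -0.1803  0.0095]
0.7 [ 0.6483 -0.1985 -0.0017]
0.56 [ 0.551  -0.0078  0.0105]
0.56 [ 0.409  -0.1761 -0.0034]
6.7667 [ 0.5486 -0.09    0.169 ] 0.04723338420745656 [0.3834 0.66   0.8653]
```

View pics/s1.png

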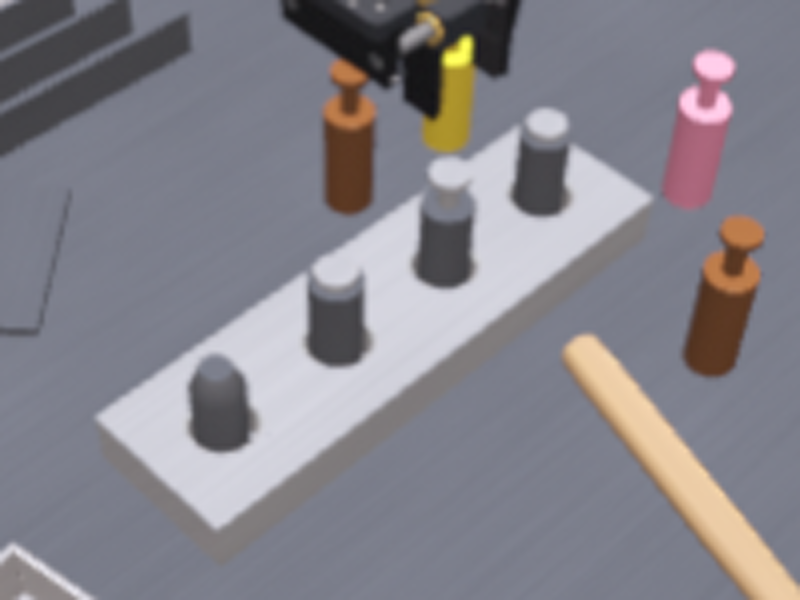

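The picture shows both outer pins home and the middle pin, at crop (447,175), part out. The fingers are straddling it, so I descend and grip.

Request:
{"op": "arm_command", "data": {
  "xyz": [
    [0,0,0],
    [0,0,0],
    [0,0,0],
    [0,0,-0.04],
    [0,0,-0.075],
    [0,0,-0.1],
    [0,0,-0.12],
    [0,0,-0.12],
    [0,0,-0.12],
    [0,0,-0.12]
  ],
  "rot": [
    [0,0,0],
    [0,0,0],
    [0,0,0],
    [0,0,0],
    [0,0,0],
    [0,0,0],
    [0,0,0],
    [0,0,0],
    [0,0,0],
    [0,0,0]
  ]
}}

```text
time: 7.6
ee_pos: [0.5498, -0.0914, 0.051]
eef_rot: [1.0, 0.001, 0.001, 0.0]
ft_force: [0.0, -0.3, 0.8]
width: 0.0698
grip_force: 0.0
```

Request:
{"op": "arm_command", "data": {
  "xyz": [
    [0,0,0],
    [0,0,0],
    [0,0,0],
    [0,0,0],
    [0,0,0],
    [0,0,0],
    [0,0,0],
    [0,0,0],
    [0,0,0],
    [0,0,0]
  ],
  "rot": [
    [0,0,0],
    [0,0,0],
    [0,0,0],
    [0,0,0],
    [0,0,0],
    [0,0,0],
    [0,0,0],
    [0,0,0],
    [0,0,0],
    [0,0,0]
  ],
  "grip": 0,
  "squeeze": 30
}}

```text
time: 8.43
ee_pos: [0.5488, -0.0917, 0.0496]
eef_rot: [1.0, 0.001, 0.0, 0.0]
ft_force: [-0.1, -0.2, 1.2]
width: 0.0313
grip_force: 30.0
```

Gripped at a width of 31 mm. Next: lift straight out, then carry to the tray.

Request:
{"op": "arm_command", "data": {
  "xyz": [
    [0,0,0.015],
    [0,0,0.035],
    [0,0,0.065],
    [0,0,0.1],
    [0,0,0.14],
    [-0.01,0.035,0.14],
    [-0.02,0.07,0.14],
    [-0.03,0.11,0.14],
    [-0.04,0.15,0.14],
    [-0.05,0.19,0.14],
    [-0.06,0.23,0.14],
    [-0.07,0.27,0.14],
    [-0.08,0.305,0.14],
    [-0.085,0.335,0.14],
    [-0.089,0.355,0.14],
    [-0.089,0.366,0.14],
    [-0.089,0.366,0.14],
    [-0.089,0.366,0.14]
  ],
  "rot": [
    [0,0,0],
    [0,0,0],
    [0,0,0],
    [0,0,0],
    [0,0,0],
    [0,0,0],
    [0,0,0],
    [0,0,0],
    [0,0,0],
    [0,0,0],
    [0,0,0],
    [0,0,0],
    [0,0,0],
    [0,0,0],
    [0,0,0],
    [0,0,0],
    [0,0,0],
    [0,0,0]
  ]
}}

```text
time: 9.93
ee_pos: [0.4599, 0.2736, 0.189]
eef_rot: [1.0, 0.001, -0.0, 0.0]
ft_force: [0.0, -1.0, -3.1]
width: 0.0312
grip_force: 30.0
```

Request:
{"op": "arm_command", "data": {
  "xyz": [
    [0,0,-0.03],
    [0,0,-0.06],
    [0,0,-0.09],
    [0,0,-0.115],
    [0,0,-0.13],
    [0,0,-0.136],
    [0,0,-0.14],
    [0,0,-0.143],
    [0,0,-0.145],
    [0,0,-0.146],
    [0,0,-0.146],
    [0,0,-0.146]
  ],
  "rot": [
    [0,0,0],
    [0,0,0],
    [0,0,0],
    [0,0,0],
    [0,0,0],
    [0,0,0],
    [0,0,0],
    [0,0,0],
    [0,0,0],
    [0,0,0],
    [0,0,0],
    [0,0,0]
  ]
}}

```text
time: 10.93
ee_pos: [0.4602, 0.2746, 0.0442]
eef_rot: [1.0, 0.001, 0.0, -0.0]
ft_force: [-0.6, -0.2, -3.1]
width: 0.0311
grip_force: 30.0
```

Not yet on the floor, since the full weight is still on the wrist. I lower a little further.

Request:
{"op": "arm_command", "data": {
  "xyz": [
    [0,0,-0.001],
    [0,0,-0.002],
    [0,0,-0.002],
    [0,0,-0.002]
  ],
  "rot": [
    [0,0,0],
    [0,0,0],
    [0,0,0],
    [0,0,0]
  ]
}}

```text
time: 11.27
ee_pos: [0.4606, 0.2747, 0.0436]
eef_rot: [1.0, 0.001, 0.001, 0.0]
ft_force: [-5.4, -4.0, 16.1]
width: 0.0309
grip_force: 30.0
```

Contact with the floor at 16 N. I ease up 1 mm, release, then rise.

Request:
{"op": "arm_command", "data": {
  "xyz": [
    [0,0,0.001],
    [0,0,0.0015],
    [0,0,0.0015]
  ],
  "rot": [
    [0,0,0],
    [0,0,0],
    [0,0,0]
  ]
}}

```text
time: 11.52
ee_pos: [0.4603, 0.2747, 0.0436]
eef_rot: [1.0, 0.001, 0.001, -0.0]
ft_force: [-0.5, -0.5, 3.6]
width: 0.0311
grip_force: 30.0
```

Request:
{"op": "arm_command", "data": {
  "xyz": [
    [0,0,0],
    [0,0,0],
    [0,0,0],
    [0,0,0],
    [0,0,0],
    [0,0,0],
    [0,0,0],
    [0,0,0],
    [0,0,0.02],
    [0,0,0.05],
    [0,0,0.09],
    [0,0,0.13],
    [0,0,0.17],
    [0,0,0.2],
    [0,0,0.2],
    [0,0,0.2]
  ],
  "rot": [
    [0,0,0],
    [0,0,0],
    [0,0,0],
    [0,0,0],
    [0,0,0],
    [0,0,0],
    [0,0,0],
    [0,0,0],
    [0,0,0],
    [0,0,0],
    [0,0,0],
    [0,0,0],
    [0,0,0],
    [0,0,0],
    [0,0,0],
    [0,0,0]
  ],
  "grip": 0.7
}}

```text
time: 12.85
ee_pos: [0.4605, 0.2749, 0.2449]
eef_rot: [1.0, 0.001, 0.002, -0.001]
ft_force: [0.8, 0.2, -1.0]
width: 0.0609
grip_force: 0.0
```

Run:
```python
from h import *
save("side","s2"); s=r.read_state(); print(s["time"],s["ee_pos"],s["ft_force"])
```

```text
12.9 [0.45987972 0.27437326 0.24317485] [ 0.70379962  0.14983968 -1.13888641]
```

View pics/s2.png

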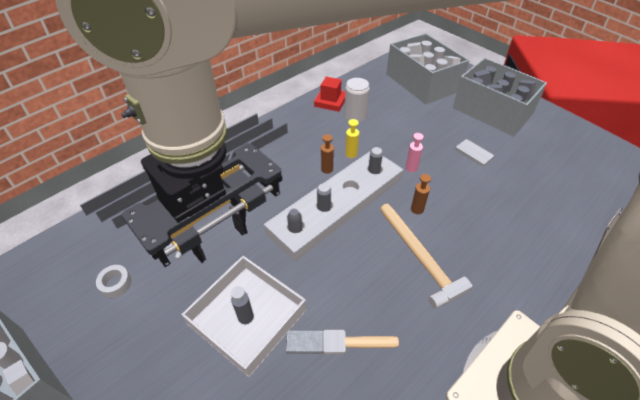

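The seized plunger stands upright in the tray at (242,305). The hole at (351,187) is empty, the other two plungers at (324,197) and (376,160) stand with their pins home, the stub at (295,220) is in place, and the gripper is clear.

```bash
python3 -c "
from bench import r
print(r.close_job())"
```

```text
the job is handed in; nothing more can be done
None
```

Job handed in at about 13 s: the two free plungers stand in their holes with pins fully home, the seized one (middle of the three) stands in the tray, and the stub and look-alikes were left alone.

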